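# Set and lock the side stop of a sloped slide-viewing light box

### The job

Slide the black side stop of the sloped light box along its slots until its yellow pointer is lined up with the red clip (not the blue one), then lock it by turning the orange clamp lever clockwise a quarter turn, fully home, so that it points straight down the slope. Do not knock the lamp bar over the box or push aside or tip the bottle, jar and slide box standing round it.

Things in the scene. Friction and masses are not known exactly. Their poses are not given: they have to be found in the camera images.
- lightbox: White fixed light box, 340 mm wide (y), flat face 210 mm long sloping 30 degrees: low edge (60 mm high) towards the robot (-x), high edge 165 mm. Origin on the bench (z = 0) 100 mm up-slope of the low edge, where the face is 110 mm high; z up. In this frame 'up-slope' = (cos30, 0, sin30), 'normal' = (-sin30, 0, cos30), 'across' = y. The 'centre line' runs across the face over the origin.
- lamp: Aluminium LED bar lamp fixed across the light box; origin and axes as the light box. Bar x -5 to 15 mm, 390 mm long (y), underside 260 mm and top 286 mm above the bench; 14 mm posts at x = 5, y = +-186 mm. It hangs over the side stop, so a vertical tool has no room there: come in along the face's normal, from the robot's side.
- stop (a joint): Travel of the side stop across the face, along the light box's +y, in m: 0 when central, stops at +-0.062. It stays where it is left (friction about 4 N).
- stop_grip (a point): Centre of the side stop's black upright fin: 80 mm long up-slope, 12 mm thick (y), 40 mm high along the normal; centre 30 mm up-slope of the centre line, 24.5 mm off the face. Grip across its thickness, on the half nearer the robot, clear of the lamp. One piece with a slotted steel plate (4 mm thick, 160 mm in y) lying 14 to 78 mm down-slope of the centre line. Axes: up-slope, across, normal.
- stop_tip (a point): Yellow pointer at the upper end of the fin, in the fin's mid-plane, 84 mm up-slope of the face's centre line. Axes as stop_grip.
- mark_red: Red clip, 10 mm wide (y), fixed on the high edge of the face, 106 mm up-slope of the centre line, 25 to 55 mm to one side of the middle. Origin in its mid-plane on the face; axes parallel to those of the light box. The pointer is at the mark when its y in this frame is 0.
- mark_blue: Blue clip of the same shape on the other side of the middle: not the one to use.
- lever (a joint): Turn of the orange clamp lever about the face's normal, in rad, clockwise positive seen from above: 0 pointing to the light box's -y (loose), 1.571 at its stop (tight), pointing straight down-slope. Friction about 0.15 N m (2.5 N at the knob); it stays where it is left.
- lever_knob (a point): The lever's upright round knob, 18 mm in diameter, from 14 to 59 mm off the face along the normal, 60 mm from the pivot. This point is its centre, 36.5 mm off the face. In the tight position the knob overhangs the low edge of the face.
- lever_pivot (a point): Point on the lever's axis (along the normal), 36.5 mm off the face, level with lever_knob; the axis meets the face 60 mm down-slope of the centre line, at the light box's y = 0. The hub is 22 mm in diameter and 22 mm high.
- oil_bottle: Amber bottle, 44 mm in diameter, 110 mm tall, standing to the left of the light box. Origin under its centre.
- slide_box: Blue box 100 x 85 x 35 mm, lying to the right of the light box. Origin under its centre.
- stain_jar: Jar with a white lid, 60 mm in diameter, 75 mm tall, left of the light box, towards its rear. Origin under its centre.

How it is judged:
On the way, in this order (a step that is already met when the one before it is completed fails the run):
1. the pointer is at the red clip while the lever is still loose (y of stop_tip in the frame of mark_red between -0.005 and 0.005 m and value of joint lever below 0.7 rad), for 0.2 s.
2. the lever is turned home with the pointer still at the red clip (y of stop_tip in the frame of mark_red between -0.005 and 0.005 m and value of joint lever above 1.4 rad), for 0.2 s.
At the end, for the whole second after the job is handed in: The side stop's yellow pointer is within 5 mm of the middle of the red clip, across the face, and the clamp lever is turned to 1.4 rad or more (its stop is at 1.57) (all of step 2); the robot touches nothing.
It fails at once if the lamp bar is knocked (more than 8 N) (contact force between anything else and lamp above 8 N).
It fails at once if the bottle is pushed aside (more than 30 mm) or tipped (distance of oil_bottle from where it was at the start of the episode above 0.03 m or angle between oil_bottle's own z axis and vertical above 0.5 rad).
It fails at once if the slide box is pushed aside (more than 30 mm) or tipped (distance of slide_box from where it was at the start of the episode above 0.03 m or angle between slide_box's own z axis and vertical above 0.5 rad).
It fails at once if the jar is pushed aside (more than 30 mm) or tipped (distance of stain_jar from where it was at the start of the episode above 0.03 m or angle between stain_jar's own z axis and vertical above 0.5 rad).
It also fails if it takes over 45 s, if anything falls off the work surface, if the arm or the gripper's body presses on something with over 40 N, if the wrist force passes 120 N, or if a joint passes its speed limit or range.

### The arm

A 6-joint arm with a two-finger parallel gripper is mounted at the origin on the work surface. World frame = base frame: x ahead of the robot, y to its left, z up, the work surface at z = 0. Lengths are in m, angles in rad, forces in N, time in s.
With the tool pointing down it reaches from about 0.25 to 0.725 m from the base axis. Payload 4 kg.
Tool frame: the origin (TCP) lies at the very end of the fingers, on their centre line; the grasp point (between the pads) lies 19 mm behind it; z points along the fingers, y is the line along which they close (so a half turn about z gives the same grasp; the last joint's range is limited). The gripper opens to 85 mm and grips with 20 to 120 N. Pads are 22 mm wide; open, the fingers measure 114 mm over their backs; the gripper's body (76 mm by 85 mm) begins 54 mm behind the grasp point. The pads swing forward as they close: fully open they stand 13 mm farther back than shut.
Start: joints at [-1.247, 0.241, 0.005, 1.335, 0, 1.571], TCP at [0.159, -0.474, 0.231] pointing down, gripper open.
Joint ranges: [-2.72, 2.72], [-1.05, 1.87], [-1.09, 1.28], [-1.99, 2.15], [-1.42, 1.44], [-3.14, 3.14]. Speed limits (rad/s): [2.79, 2.79, 3.14, 3.14, 3.14, 3.14].

### API

Orientations are given as a unit quaternion [x, y, z, w].
In Python, from workcell import bot gives the robot as it stands.
- The arm moves only by the tool carry_out, never from a script. Its argument "increments" is one flat list of numbers, 5 for each row, row after row: the finger opening in cm, from 0 to 8.54, then the shift along the tool's x, y, z in cm, then the turn about the tool's z in rad. A call has exactly 5 rows; each row shifts and turns the commanded pose from where the row before left it, along the tool's axes as they then stand; what a row does not reach is not made up. A row lasts 1/8 s, in which the tool goes at most 62.5 mm and 10.7 degrees, less where a joint would pass 70% of its speed; a pose out of reach is approached as far as the arm can. A call with a gripper value outside its range is refused whole. The fingers move at their own pace and stop on an object; the grip force is fixed at half the most. Time passes only in rows, so rows that do not move let the fingers close, or fill a call up. It gives the time, the measured TCP pose, the force, the opening and the grip force at its end, in the units of the state.
- bot.get_obs(): the state, without advancing time (a new reading comes with each control period).
- bot.camera(name): name is "side" or "top" or "wrist"; returns a dict with "pixels" (420x560x3 uint8, blue, green, red), "range_z" (420x560 float32, m along the optical axis (not along the pixel's ray), 0 where there is no reading), "mtx" (3x3 intrinsics, pixels), "D" ([k1, k2, p1, p2, k3] as OpenCV has them; the pictures are not rectified), "eye" and "attitude" of the camera in the world. Camera axes: x right, y down, z forward; pixel columns grow to the right and rows downward; lengths in m; the calibration is good to about 2 mm. A picture is of the moment at which its call begins.
- bot.job_done(): hands the job in; it is judged then, once.
Trained networks look in a picture, given as the dict that the camera call returned (one of the last four; its "shot" number tells which), for a name from the list of things; names that differ only in an ending like _2 or _b are one class to them, and where a whole thing is asked for, a point or a joint stands for the part that bears it (a point fixed in the world has none). Each returns a list of dicts, best first, with "p" (0 to 1); they miss things now and then, are a little off and sometimes report something else, mostly with a low value. They report only what shows in the picture. A call takes as long as a camera call.
- bot.find_in(picture, name): "xyz" ([x, y, z] in m, in the coordinates of the camera as it stood for that picture, good to about 4 mm: the middle of the surface that is visible of it).
- bot.regions_of(picture, name): "mask" (420x560 bool, what is visible of it).
- bot.place_of(picture, name): "xyz" ([x, y, z] in m, in the coordinates of the camera as it stood for that picture, good to about 4 mm: a listed point, or the origin of a listed thing).
The state is a dict: "clock": time; "joint_pos": joint angles; "joint_vel": joint speeds; "tau": joint torques, N m; "eef_pos": TCP position; "tool_rot": TCP orientation; "ft_force": force on the tool from outside, world axes, zero at the start; "ft_torque": the same for the moment, N m; "grip_width": finger opening in m; "grasp_force": force on a finger pad.
Only numpy, scipy, OpenCV 4.12 (cv2) and the standard library are available. Lean on these libraries where they do the work, as an engineer would, in place of code of your own. Each camera call takes 0.05 s, during which the arm holds its last target. There are 200 camera calls.

## Working session

There is one attempt and no reset: what is moved stays moved. The work goes in short steps, Python scripts to look and compute and a tool call to move; the robot and the scene stay as the last step left them, time stands still between calls to the robot, and variables do not carry over. Pictures are saved under pics/ and viewed, at most 10 in all, crops included, and the job is handed in when it is done.

Besides the shell and the picture viewer there is one more tool, called in YAML: its name, and indented under it one key for each argument. carry_out: Moves the arm, as the interface text tells. Its arguments: {"type":"object","properties":{"increments":{"type":"array","items":{"type":"number"}}},"required":["increments"]}

```bash
mkdir -p pics; ls; cat > h.py <<'E'
import numpy as np, cv2
from scipy.spatial.transform import Rotation as R
from workcell import bot
def att(c):
    a=np.asarray(c["attitude"],float)
    return a if a.shape==(3,3) else R.from_quat(a).as_matrix()
def w(c,p): return att(c)@np.asarray(p)+np.asarray(c["eye"])
E
python3 - <<'E'
from h import *
np.set_printoptions(precision=4,suppress=True)
o=bot.get_obs(); print(o)
for n in ["side","top"]:
    c=bot.camera(n); cv2.imwrite(f"pics/{n}0.png",c["pixels"]); print(n,c["eye"],c["attitude"],c["D"])
    for k in ["lightbox","stop_grip","stop_tip","mark_red","mark_blue","lever_knob","lever_pivot","lamp","oil_bottle","slide_box","stain_jar"]:
        print(k,[(np.round(w(c,d["xyz"]),4),round(d["p"],2)) for d in bot.place_of(c,k)[:2]])
E
```

```text
pics
{'clock': 0.0, 'joint_pos': array([-1.247 ,  0.2414,  0.0037,  1.3352,  0.    ,  1.5708]), 'joint_vel': array([-0.0028, -0.0011,  0.0005, -0.0014, -0.0032,  0.0001]), 'tau': array([  0.0013, -37.232 ,  25.2407,   0.0169,  -0.    ,  -0.    ]), 'eef_pos': array([ 0.1589, -0.4734,  0.2304]), 'tool_rot': array([ 0.9869,  0.1612, -0.0002, -0.001 ]), 'ft_force': array([ 0.2573,  0.0892, -0.8538]), 'ft_torque': array([-0.0058, -0.0353, -0.0184]), 'grasp_force': 0.0, 'grip_width': 0.08573350672631769}
side [ 1.0454 -0.5875  0.8042] [ 0.8714  0.2637 -0.1153 -0.3973] [-0.0911  0.      0.      0.      0.    ]
lightbox [(array([ 0.5702, -0.0468, -0.004 ]), 0.85)]
stop_grip [(array([ 0.5869, -0.0417,  0.1408]), 0.61), (array([ 0.5491,  0.2243, -0.0029]), 0.38)]
stop_tip []
mark_red [(array([0.6563, 0.005 , 0.1598]), 0.57)]
mark_blue [(array([ 0.665 , -0.0627,  0.1612]), 0.61)]
lever_knob [(array([ 0.5095, -0.1186,  0.104 ]), 0.54)]
lever_pivot [(array([ 0.5024, -0.0629,  0.1117]), 0.65)]
lamp []
oil_bottle [(array([ 0.4401,  0.2088, -0.0004]), 0.56)]
slide_box [(array([ 0.5753, -0.3611, -0.0013]), 0.82), (array([ 0.5476,  0.2226, -0.0013]), 0.38)]
stain_jar [(array([ 0.5489,  0.2258, -0.0032]), 0.45)]
top [0.3914 0.0497 1.2208] [-0.7029  0.7058 -0.0628  0.0625] [-0.0164  0.      0.      0.      0.    ]
lightbox [(array([ 0.5734, -0.0469,  0.0019]), 0.77)]
stop_grip [(array([ 0.5818, -0.0381,  0.1461]), 0.74)]
stop_tip [(array([ 0.6382, -0.0295,  0.1524]), 0.87)]
mark_red [(array([0.6546, 0.008 , 0.1584]), 0.63)]
mark_blue [(array([ 0.6645, -0.0638,  0.1639]), 0.54)]
lever_knob [(array([ 0.5058, -0.1212,  0.1057]), 0.62)]
lever_pivot [(array([ 0.5003, -0.0609,  0.1108]), 0.91)]
lamp []
oil_bottle [(array([ 0.4383,  0.2032, -0.0012]), 0.74), (array([ 0.5015, -0.0597,  0.113 ]), 0.31)]
slide_box [(array([ 0.5782, -0.3623, -0.0009]), 0.95)]
stain_jar [(array([0.5445, 0.2267, 0.001 ]), 0.74)]
```

```bash
cat >> h.py <<'E'
def cloud(c,mask=None):
    z=c["range_z"]; m=(z>0) if mask is None else mask&(z>0)
    v,u=np.nonzero(m)
    q=cv2.undistortPoints(np.c_[u,v].astype(float)[:,None],np.asarray(c["mtx"]),np.asarray(c["D"])).reshape(-1,2)
    return (np.c_[q,np.ones(len(q))]*z[v,u][:,None])@att(c).T+np.asarray(c["eye"])
E
python3 - <<'E'
from h import *
np.set_printoptions(precision=4,suppress=True)
for n in ["top","side"]:
    c=bot.camera(n)
    r=bot.regions_of(c,"lightbox")[0]
    P=cloud(c,r["mask"]); print(n,len(P),r["p"])
    # sloping-face plane by RANSAC on face points
    rng=np.random.default_rng(0);best=None;bc=0
    for _ in range(500):
        a,b,d=P[rng.choice(len(P),3,False)]; nn=np.cross(b-a,d-a); nn/=np.linalg.norm(nn)+1e-12
        if abs(abs(nn[2])-.866)>.05: continue
        k=abs((P-a)@nn)<.003
        if k.sum()>bc: bc=k.sum();best=k
    Q=P[best]; m=Q.mean(0); nn=np.linalg.svd(Q-m,full_matrices=False)[2][2]; nn*=np.sign(nn[2])
    yaw=np.arctan2(-nn[1],-nn[0]); print("normal",nn,"yaw",yaw,"tilt",np.degrees(np.arccos(nn[2])),bc)
    rect=cv2.minAreaRect(Q[:,:2].astype(np.float32)); print("rect",rect)
    for k in ["mark_red","mark_blue","stop_grip","lever_knob","lamp"]:
        for r in bot.regions_of(c,k)[:1]:
            p=cloud(c,r["mask"]); print(k,r["p"],len(p),np.median(p,0),p.min(0),p.max(0))
E
```

```text
top 16484 0.97
normal [-0.4809 -0.107   0.8702] yaw 0.21884866548355753 tilt 29.517840290826083 8676
rect ((0.5770559310913086, -0.04154294729232788), (0.1829945296049118, 0.3780117630958557), 12.151211738586426)
stop_grip 0.75 1592 [ 0.5385 -0.0377  0.094 ] [ 0.4883 -0.1351  0.0674] [0.6387 0.0304 0.2852]
lever_knob 0.9 337 [ 0.5127 -0.0869  0.0979] [ 0.4904 -0.1282  0.0687] [ 0.5272 -0.046   0.1302]
lamp 0.7 3006 [ 0.5732 -0.0325  0.2837] [ 0.5162 -0.2995 -0.0048] [0.6635 0.1661 0.2916]
side 16227 0.83
normal [-0.4777 -0.1035  0.8724] yaw 0.21345140886504596 tilt 29.260111943851552 5408
rect ((0.5154556632041931, -0.02949470281600952), (0.2977522611618042, 0.4438861906528473), 12.237914085388184)
mark_red 0.69 1316 [ 0.5611 -0.0495  0.1104] [ 0.4806 -0.1362  0.0661] [0.6383 0.0331 0.1848]
mark_blue 0.63 112 [ 0.6715 -0.0629  0.163 ] [ 0.6514 -0.0697  0.1513] [ 0.6833 -0.0474  0.1728]
stop_grip 0.59 1309 [ 0.5611 -0.0493  0.1092] [ 0.4779 -0.1366  0.0661] [0.6378 0.0371 0.1848]
lever_knob 0.83 246 [ 0.5171 -0.0859  0.097 ] [ 0.4299 -0.1286 -0.0022] [0.5268 0.0027 0.1177]
lamp 0.55 3495 [ 0.6003 -0.1379  0.2731] [ 0.2565 -0.2498 -0.0056] [0.6391 0.4899 0.2886]
```

View pics/top0.png

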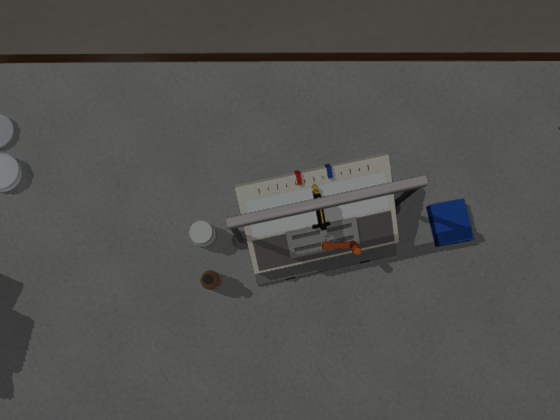

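View pics/side0.png

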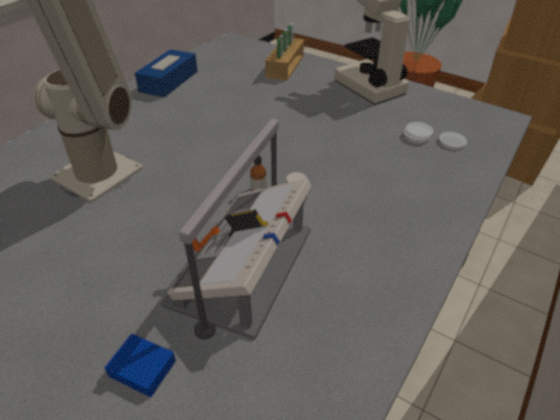

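carry_out:
  increments: [8.54,0,0,-4,-0.18,8.54,0,0,-4,-0.18,8.54,0,0,-4,-0.18,8.54,0,0,-4,-0.18,8.54,0,0,-3,-0.18]

```text
clock: 2.52
eef_pos: [0.1591, -0.4741, 0.4233]
tool_rot: [0.817, 0.577, -0.0, 0.001]
ft_force: [0.6, 0.3, 0.0]
grip_width: 0.0858
grasp_force: 0.0
```

carry_out:
  increments: [8.54,0,0,0,-0.18,8.54,0,0,0,-0.18,8.54,0,0,0,-0.18,8.54,0,0,0,-0.02,8.54,0,0,0,0]

```text
clock: 3.15
eef_pos: [0.1591, -0.474, 0.4213]
tool_rot: [0.629, 0.778, -0.0, -0.0]
ft_force: [0.8, -0.4, -0.2]
grip_width: 0.0859
grasp_force: 0.0
```

```bash
cat >> h.py <<'E'
O=np.array([.5718,-.0468,0]); YAW=.213
def B(p): return (np.asarray(p)-O)@R.from_euler('z',YAW).as_matrix()
def W(p): return R.from_euler('z',YAW).as_matrix()@np.asarray(p)+O
def st():
    o=bot.get_obs(); m=R.from_quat(o["tool_rot"]).as_matrix()
    print("t",o["clock"],"eef",o["eef_pos"].round(4),"box",B(o["eef_pos"]).round(4),"phi-yaw",np.arctan2(m[1,0],m[0,0])-YAW,"z",m[:,2].round(3),"F",o["ft_force"].round(1),"w",o["grip_width"]); return o,m
def to(p):
    o,m=st(); print("shift cm to",p,((W(p)-o["eef_pos"])@m*100).round(2))
E
python3 - <<'E'
from h import *
to([-.13,0,.40])
E
```

```text
t 3.15 eef [ 0.1591 -0.474   0.4213] box [-0.4937 -0.3303  0.4213] phi-yaw 1.568527982552991 z [-0. -0. -1.] F [ 0.8 -0.4 -0.2] w 0.08587623277170953
shift cm to [-0.13, 0, 0.4] [33.11 36.3   2.13]
```

carry_out:
  increments: [8.54,3.3,3.6,0.2,0,8.54,3.3,3.6,0.2,0,8.54,3.3,3.6,0.2,0,8.54,3.3,3.6,0.2,0,8.54,3.3,3.6,0.2,0]

```text
clock: 3.78
eef_pos: [0.3008, -0.2733, 0.4114]
tool_rot: [0.629, 0.778, 0.0, 0.0]
ft_force: [0.1, 0.1, -0.6]
grip_width: 0.0851
grasp_force: 0.0
```

carry_out:
  increments: [8.54,3.3,3.6,0.2,0,8.54,3.3,3.6,0.2,0,8.54,3.3,3.6,0.2,0,8.54,3.3,3.6,0.2,0,8.54,3.3,3.6,0.2,0]

```text
clock: 4.4
eef_pos: [0.4419, -0.0739, 0.4014]
tool_rot: [0.629, 0.778, 0.0, 0.0]
ft_force: [0.2, 0.1, -0.7]
grip_width: 0.0851
grasp_force: 0.0
```

```bash
cat > look.py <<'E'
from h import *
import sys
np.set_printoptions(precision=4,suppress=True)
st()
c=bot.camera(sys.argv[1])
if len(sys.argv)>2: cv2.imwrite(f"pics/{sys.argv[2]}.png",c["pixels"])
for k in ["mark_red","mark_blue","stop_tip","stop_grip","lever_knob","lever_pivot","lightbox"]:
    print(k,[(B(w(c,d["xyz"])),round(d["p"],2)) for d in bot.place_of(c,k)[:1]])
# colour blobs, box frame
hsv=cv2.cvtColor(c["pixels"],cv2.COLOR_BGR2HSV); H,S,V=[hsv[...,i].astype(int) for i in range(3)]
for n,m in [("red",((H<5)|(H>172))&(S>170)&(V>50)),("blue",(abs(H-115)<12)&(S>130)&(V>40)),("yellow",(abs(H-25)<6)&(S>140)&(V>70)),("orange",(H>=5)&(H<15)&(S>170)&(V>70))]:
    z=c["range_z"]; v,u=np.nonzero(m&(z>0))
    mm=np.zeros_like(m); mm[v,u]=1; P=B(cloud(c,mm.astype(bool)))
    k=(abs(P[:,1])<.1)&(abs(P[:,0])<.16)&(P[:,2]>.05)&(P[:,2]<.24)
    if k.sum()>5: print(n,k.sum(),"px",u[k].mean().round(),v[k].mean().round(),"med",np.median(P[k],0),"5/95",np.percentile(P[k],5,0),np.percentile(P[k],95,0))
E
python3 look.py wrist w1; python3 look.py top
```

```text
t 4.4 eef [ 0.4419 -0.0739  0.4014] box [-0.1327  0.001   0.4014] phi-yaw 1.5689481755092958 z [ 0.001 -0.    -1.   ] F [ 0.2  0.1 -0.7] w 0.08512100889833149
mark_red [(array([0.0831, 0.0315, 0.1574]), 0.69)]
mark_blue [(array([ 0.0912, -0.0351,  0.1611]), 0.5)]
stop_tip [(array([0.0084, 0.0042, 0.1422]), 0.42)]
stop_grip [(array([0.0123, 0.0025, 0.1467]), 0.58)]
lever_knob []
lever_pivot [(array([-0.0759, -0.002 ,  0.1103]), 0.72)]
lightbox [(array([-0.0033,  0.0006, -0.0048]), 0.8)]
red 72 px 461.0 153.0 med [0.0867 0.0329 0.1677] 5/95 [0.0816 0.0297 0.1647] [0.0911 0.0359 0.171 ]
blue 79 px 453.0 206.0 med [ 0.086  -0.0341  0.1682] 5/95 [ 0.0813 -0.0377  0.1638] [ 0.0913 -0.0304  0.1712]
yellow 118 px 393.0 176.0 med [0.0056 0.0034 0.166 ] 5/95 [-0.0161  0.0019  0.1537] [0.0269 0.0047 0.1783]
orange 525 px 320.0 191.0 med [-0.0697 -0.0299  0.0989] 5/95 [-0.0944 -0.0606  0.0942] [-0.0589  0.006   0.1272]
t 4.8 eef [ 0.4406 -0.0764  0.4016] box [-0.1345 -0.0012  0.4016] phi-yaw 1.5683880520796187 z [ 0. -0. -1.] F [-1.1  0.8 -0.1] w 0.08545334923252788
mark_red [(array([0.0921, 0.036 , 0.1597]), 0.45)]
mark_blue [(array([ 0.0869, -0.0321,  0.1627]), 0.43)]
stop_tip [(array([0.0689, 0.0031, 0.1531]), 0.74)]
stop_grip [(array([0.0111, 0.003 , 0.1466]), 0.92)]
lever_knob [(array([-0.0771, -0.0593,  0.1078]), 0.7)]
lever_pivot [(array([-0.0709,  0.0014,  0.1114]), 0.7)]
lightbox [(array([ 0.0014, -0.0004,  0.0007]), 0.61)]
red 55 px 298.0 177.0 med [0.0873 0.0336 0.1652] 5/95 [0.0756 0.0298 0.1577] [0.1026 0.0373 0.1712]
blue 59 px 329.0 171.0 med [ 0.0877 -0.0337  0.1642] 5/95 [ 0.0754 -0.0375  0.1579] [ 0.1016 -0.0294  0.1709]
yellow 51 px 317.0 197.0 med [0.0498 0.0044 0.1604] 5/95 [-0.0104  0.0013  0.1541] [0.064  0.0084 0.1749]
orange 143 px 333.0 245.0 med [-0.0643 -0.012   0.0977] 5/95 [-0.0706 -0.039   0.0919] [-0.0553  0.0074  0.1041]
```

View pics/w1.png

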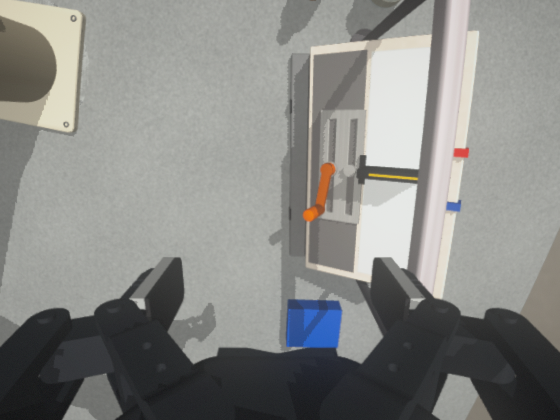

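```bash
python3 - <<'E'
from h import *
np.set_printoptions(precision=1,suppress=True,linewidth=200)
for n in ["wrist","top","side"]:
    c=bot.camera(n); P=B(cloud(c)); s,co=.5,3**.5/2
    u=P[:,0]*co+(P[:,2]-.110)*s; h=-P[:,0]*s+(P[:,2]-.110)*co; y=P[:,1]
    print(n,"max h mm; rows u from -24 step4; cols y from -28 step 4")
    for a in np.arange(-24,21,4):
        print(a,[ (lambda q: int(round(q.max()*1000)) if len(q) else None)(h[(abs(u*1000-a)<2)&(abs(y*1000-b)<2)&(h<.07)]) for b in range(-28,33,4)])
    k=(h>.035)&(h<.055)&(u>.0)&(u<.06)&(abs(y)<.05); print("fin top y med",np.median(y[k])*1000,k.sum(),"lo/hi",np.percentile(y[k],[3,97])*1000 if k.any() else "")
E
```

```text
wrist max h mm; rows u from -24 step4; cols y from -28 step 4
-24 [6, 8, 6, 7, 7, 7, 12, 13, 13, 7, 6, 5, 6, 6, 7, 6]
-20 [6, 6, 6, 10, 10, None, None, None, 5, 9, 9, 9, 9, 10, 7, 6]
-16 [6, 7, 5, 11, 11, 9, None, None, None, 10, 10, 10, 10, 9, 6, 7]
-12 [3, 3, 2, 10, 11, 10, 45, 46, 46, 45, 10, 11, 11, 10, 2, 3]
-8 [3, 3, 3, 3, 4, None, 46, 46, 47, 46, 3, 2, 3, 2, 3, 2]
-4 [3, 2, 4, 3, 2, None, 46, 47, 46, 46, 3, 3, 2, 2, 3, 3]
0 [3, 4, 3, 4, 3, None, None, 46, 46, 45, 2, 2, 3, 2, 2, 3]
4 [2, 3, 2, 3, 2, None, 45, 46, 47, 46, 3, 2, 3, 4, 2, 3]
8 [2, 3, 3, 3, 2, None, 45, 46, 46, 45, 3, 4, 3, 2, 4, 3]
12 [3, 3, 3, 2, 3, None, 46, 47, 47, 46, 2, 3, 4, 3, 3, 3]
16 [4, 3, 3, 4, 4, None, None, 46, 47, 47, 3, 3, 3, 4, 3, 3]
20 [3, 3, 4, 3, 3, None, 46, 46, 47, 47, 4, 4, 4, 2, 3, 3]
fin top y med 4.147411492838709 559 lo/hi [-2.2  9.4]
top max h mm; rows u from -24 step4; cols y from -28 step 4
-24 [2, 3, 3, 3, 6, 3, 13, 11, 14, 8, None, 4, 5, 4, 6, 3]
-20 [7, 5, 5, 4, None, 6, None, None, None, 5, 7, 6, 3, 9, 6, 4]
-16 [6, 5, 6, 7, 10, 11, None, None, None, None, 12, 11, 10, 10, 4, 4]
-12
[... 938 characters left out ...]
ne, None, None, None, None, None]
-8 [1, 1, 1, 7, 7, 7, 43, 45, None, None, 44, None, None, None, None, None]
-4 [1, None, 1, 1, 1, 0, 43, 45, 44, 45, None, None, None, None, None, None]
0 [3, 2, 1, 1, 1, None, 44, 45, -113, 44, -114, -113, None, -115, -114, None]
4 [2, 1, 1, 1, 2, 1, 43, 46, 44, -112, None, -113, -113, -114, -115, -112]
8 [1, 0, 1, 1, 1, 1, 46, 45, 45, 45, -114, -114, -112, -116, -115, -114]
12 [3, 0, 1, 1, -115, 1, 41, 43, 45, 45, -119, -117, -118, -116, -117, -119]
16 [-121, 2, 2, 1, 1, 2, 44, 45, 45, -117, -120, -119, -117, -120, -119, -117]
20 [2, 1, 1, 1, 2, -123, 45, 41, 44, 44, -122, -124, -123, -120, -122, -120]
fin top y med -1.494686328677776 141 lo/hi [-4.   8.8]
```

carry_out:
  increments: [8.54,-0.5,0,5.6,0,8.54,-0.5,0,5.6,0,8.54,-0.5,0,5.6,0,8.54,-0.5,0,5.6,0,8.54,-0.4,0,5.6,0]

```text
clock: 5.98
eef_pos: [0.4464, -0.099, 0.1198]
tool_rot: [0.628, 0.778, 0.0, 0.001]
ft_force: [0.1, -0.4, 0.8]
grip_width: 0.0857
grasp_force: 0.0
```

```bash
python3 - <<'E'
from h import *
to([-.068,-.025,.118])
c=bot.camera("side"); cv2.imwrite("pics/s2.png",cv2.resize(c["pixels"][90:340,120:400],None,fx=2,fy=2))
E
```

```text
t 5.975 eef [ 0.4464 -0.099   0.1198] box [-0.1336 -0.0245  0.1198] phi-yaw 1.5708651555011226 z [ 0.001 -0.    -1.   ] F [ 0.1 -0.4  0.8] w 0.08569859220445035
shift cm to [-0.068, -0.025, 0.118] [-0.05  6.56  0.19]
```

View pics/s2.png

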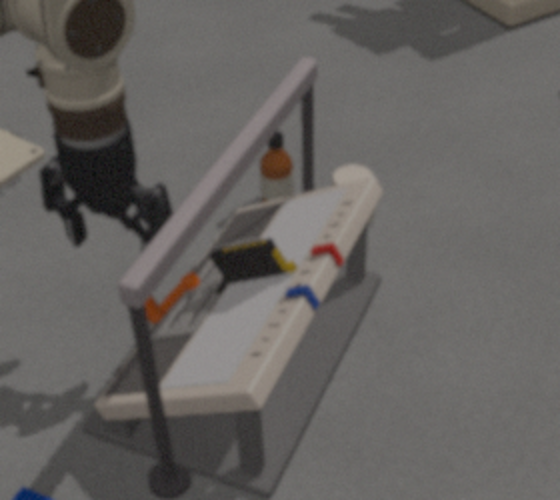

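carry_out:
  increments: [8.54,0,1.6,0,0,8.54,0,1.6,0,0,8.54,0,1.6,0,0,8.54,0,1.5,0.1,0,8.54,0,0,0,0]

```text
clock: 6.65
eef_pos: [0.5103, -0.0852, 0.1215]
tool_rot: [0.627, 0.779, 0.001, 0.001]
ft_force: [-0.4, -0.1, -0.0]
grip_width: 0.0854
grasp_force: 0.0
```

```bash
python3 look.py wrist w2
```

```text
t 6.65 eef [ 0.5103 -0.0852  0.1215] box [-0.0683 -0.0246  0.1215] phi-yaw 1.571950361383581 z [ 0.003 -0.001 -1.   ] F [-0.4 -0.1 -0. ] w 0.08535665806389059
mark_red [(array([-0.0735, -0.0023,  0.1092]), 0.16)]
mark_blue []
stop_tip []
stop_grip [(array([ 0.0078, -0.0001,  0.1411]), 0.66)]
lever_knob [(array([-0.0747, -0.0593,  0.1065]), 0.65)]
lever_pivot []
lightbox [(array([-0.0023,  0.0013, -0.0047]), 0.84)]Traceback (most recent call last):
  File "look.py", line 13, in <module>
    mm=np.zeros_like(m); mm[v,u]=1; P=B(cloud(c,mm.astype(bool)))
                                        ~~~~~^^^^^^^^^^^^^^^^^^^
  File "h.py", line 11, in cloud
    q=cv2.undistortPoints(np.c_[u,v].astype(float)[:,None],np.asarray(c["mtx"]),np.asarray(c["D"])).reshape(-1,2)
      ~~~~~~~~~~~~~~~~~~~^^^^^^^^^^^^^^^^^^^^^^^^^^^^^^^^^^^^^^^^^^^^^^^^^^^^^^^^^^^^^^^^^^^^^^^^^^
cv2.error: OpenCV(4.12.0) /io/opencv/modules/calib3d/src/undistort.dispatch.cpp:347: error: (-215:Assertion failed) CV_IS_MAT(_src) && CV_IS_MAT(_dst) && (_src->rows == 1 || _src->cols == 1) && (_dst->rows == 1 || _dst->cols == 1) && _src->cols + _src->rows - 1 == _dst->rows + _dst->cols - 1 && (CV_MAT_TYPE(_src->type) == CV_32FC2 || CV_MAT_TYPE(_src->type) == CV_64FC2) && (CV_MAT_TYPE(_dst->type) == CV_32FC2 || CV_MAT_TYPE(_dst->type) == CV_64FC2) in function 'cvUndistortPointsInternal'
```

View pics/w2.png

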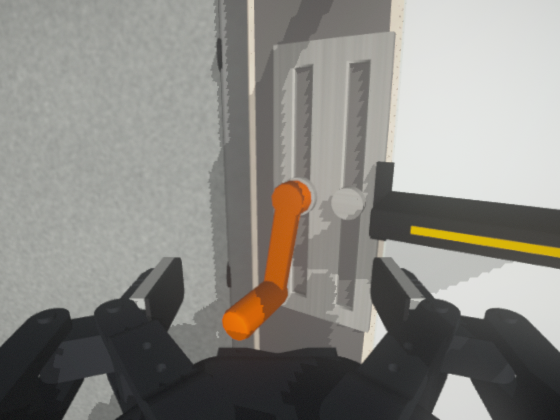

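carry_out:
  increments: [8.54,0.8,0,0,0,8.54,0.8,0,0,0,8.54,0.8,0,0,0,8.54,0.8,0,0,0,8.54,0.5,0,0,0]

```text
clock: 7.68
eef_pos: [0.4997, -0.0489, 0.1203]
tool_rot: [0.628, 0.778, -0.0, 0.0]
ft_force: [0.2, -3.8, -0.6]
grip_width: 0.0855
grasp_force: 2.2
```

```bash
sed -i 's/    mm=np/    if len(v)<5: continue\n    mm=np/' look.py; python3 look.py top; python3 look.py side; cat > fin.py <<'E'
from h import *
s,co=.5,3**.5/2
for n in ["wrist","top"]:
    Y=[]
    for _ in range(2):
        c=bot.camera(n); P=B(cloud(c)); u=P[:,0]*co+(P[:,2]-.110)*s; h=-P[:,0]*s+(P[:,2]-.110)*co; y=P[:,1]
        k=(h>.038)&(h<.052)&(u>.005)&(u<.03)&(y>-.002)&(y<.07); Y.append((np.median(y[k]),k.sum(),*np.percentile(y[k],[3,97])))
    print(n,np.array(Y).round(4))
E
python3 fin.py
```

```text
t 7.675 eef [ 0.4997 -0.0489  0.1203] box [-0.0709  0.0131  0.1203] phi-yaw 1.5710812756806884 z [-0. -0. -1.] F [ 0.2 -3.8 -0.6] w 0.08547340783247316
mark_red [(array([0.0907, 0.0331, 0.1573]), 0.49)]
mark_blue [(array([ 0.09  , -0.0343,  0.1623]), 0.63)]
stop_tip [(array([0.0689, 0.0278, 0.1508]), 0.85)]
stop_grip [(array([0.0123, 0.0312, 0.1465]), 0.66)]
lever_knob []
lever_pivot []
lightbox [(array([-0.0014, -0.0022, -0.0006]), 0.65)]
red 55 px 298.0 177.0 med [0.0872 0.0337 0.1659] 5/95 [0.076  0.0299 0.1578] [0.1023 0.0374 0.1716]
blue 59 px 329.0 171.0 med [ 0.0879 -0.0335  0.1647] 5/95 [ 0.0758 -0.0377  0.157 ] [ 0.1013 -0.0291  0.1728]
yellow 53 px 305.0 201.0 med [0.0483 0.0311 0.1601] 5/95 [-0.0106  0.0276  0.1536] [0.0646 0.0349 0.1759]
t 8.075 eef [ 0.5001 -0.0488  0.1202] box [-0.0705  0.0132  0.1202] phi-yaw 1.571345281956843 z [ 0.     0.001 -1.   ] F [-1.2 -0.2 -0.1] w 0.08533367735010433
mark_red [(array([0.0939, 0.034 , 0.1618]), 0.52)]
mark_blue [(array([ 0.0898, -0.0365,  0.1624]), 0.45)]
stop_tip [(array([0.0672, 0.0283, 0.1509]), 0.69)]
stop_grip [(array([0.0152, 0.0293, 0.1453]), 0.93)]
lever_knob [(array([-0.0789, -0.0557,  0.1064]), 0.67)]
lever_pivot [(array([-0.0708,  0.0008,  0.1156]), 0.72)]
lightbox [(array([ 0.001 , -0.0004, -0.0064]), 0.81)]
red 32 px 284.0 215.0 med [0.0954 0.0294 0.1636] 5/95 [0.0795 0.0272 0.1579] [0.1039 0.0323 0.1703]
blue 45 px 271.0 237.0 med [ 0.0951 -0.0379  0.1654] 5/95 [ 0.08   -0.0396  0.1556] [ 0.1045 -0.0343  0.1709]
yellow 51 px 264.0 212.0 med [0.0527 0.0262 0.1613] 5/95 [0.0175 0.0236 0.1548] [0.0647 0.0285 0.1729]
orange 149 px 204.0 239.0 med [-0.0639 -0.0439  0.0984] 5/95 [-0.074  -0.0659  0.0937] [-0.0537 -0.0006  0.1087]
wrist [[3.190e-02 2.777e+03 1.990e-02 3.670e-02]
 [3.190e-02 2.785e+03 1.980e-02 3.670e-02]]
top [[3.15e-02 6.40e+01 2.55e-02 3.70e-02]
 [3.12e-02 6.40e+01 2.56e-02 3.68e-02]]
```

carry_out:
  increments: [8.54,0.15,0,0,0,8.54,0.15,0,0,0,8.54,0,0,0,0,8.54,0,0,0,0,8.54,0,0,0,0]

```text
clock: 9.3
eef_pos: [0.4995, -0.0467, 0.1203]
tool_rot: [0.628, 0.778, -0.0, 0.0]
ft_force: [0.7, -3.5, -0.1]
grip_width: 0.0853
grasp_force: 2.0
```

carry_out:
  increments: [8.54,-0.5,0,0,0,8.54,-0.7,0,0,0,8.54,-1.2,0,0,0,8.54,0,-1,0,0,8.54,0,-1.6,0,0]

```text
clock: 9.93
eef_pos: [0.4784, -0.0756, 0.1201]
tool_rot: [0.628, 0.778, 0.0, -0.0]
ft_force: [0.2, -0.1, -0.7]
grip_width: 0.0854
grasp_force: 0.0
```

```bash
python3 fin.py; python3 look.py side; python3 look.py top; python3 look.py wrist w3
```

```text
wrist [[3.280e-02 2.213e+03 2.680e-02 3.810e-02]
 [3.280e-02 1.965e+03 2.680e-02 3.810e-02]]
top [[3.30e-02 6.50e+01 2.73e-02 3.85e-02]
 [3.30e-02 6.70e+01 2.72e-02 3.86e-02]]
t 10.125 eef [ 0.4789 -0.0754  0.1205] box [-0.0968 -0.0083  0.1205] phi-yaw 1.5704134625051371 z [ 0.  0. -1.] F [-0.3  0.   0.3] w 0.08556800754614009
mark_red [(array([-0.0013, -0.0001, -0.0022]), 0.7)]
mark_blue [(array([ 0.0878, -0.0355,  0.1605]), 0.66)]
stop_tip [(array([0.0669, 0.0297, 0.1519]), 0.8)]
stop_grip [(array([0.0171, 0.0318, 0.1451]), 0.8)]
lever_knob [(array([-0.0787, -0.0543,  0.1045]), 0.72)]
lever_pivot [(array([-0.0688,  0.0023,  0.1152]), 0.75)]
lightbox [(array([-0.0003,  0.0009, -0.0024]), 0.66)]
red 32 px 284.0 216.0 med [0.0955 0.0296 0.165 ] 5/95 [0.0788 0.0263 0.156 ] [0.1042 0.0324 0.1711]
blue 44 px 271.0 237.0 med [ 0.0941 -0.0377  0.1653] 5/95 [ 0.08   -0.0402  0.1568] [ 0.104  -0.0336  0.1711]
yellow 53 px 263.0 211.0 med [0.0513 0.0286 0.1607] 5/95 [0.0029 0.0256 0.1551] [0.0647 0.0315 0.1732]
orange 155 px 204.0 239.0 med [-0.0638 -0.0422  0.0984] 5/95 [-0.0742 -0.0663  0.0
[... 882 characters left out ...]
1001] 5/95 [-0.0633  0.0006  0.0969] [-0.0515  0.0096  0.1043]
t 10.925 eef [ 0.4791 -0.0754  0.1203] box [-0.0967 -0.0083  0.1203] phi-yaw 1.5708017629034141 z [-0. -0. -1.] F [ 0.   0.1 -0.3] w 0.08527541071803664
mark_red []
mark_blue []
stop_tip [(array([-0.0782, -0.0569,  0.1107]), 0.45)]
stop_grip []
lever_knob [(array([-0.0789, -0.057 ,  0.1098]), 0.65)]
lever_pivot [(array([-0.0728,  0.0005,  0.1121]), 0.77)]
lightbox [(array([-0.001 ,  0.    , -0.0019]), 0.7)]
yellow 626 px 525.0 202.0 med [-0.0098  0.0322  0.1571] 5/95 [-0.0188  0.0308  0.1519] [-0.0018  0.0336  0.1619]
orange 4005 px 324.0 283.0 med [-0.0702 -0.0335  0.0988] 5/95 [-0.0918 -0.0549  0.0936] [-0.0588  0.0071  0.1241]
```

View pics/w3.png

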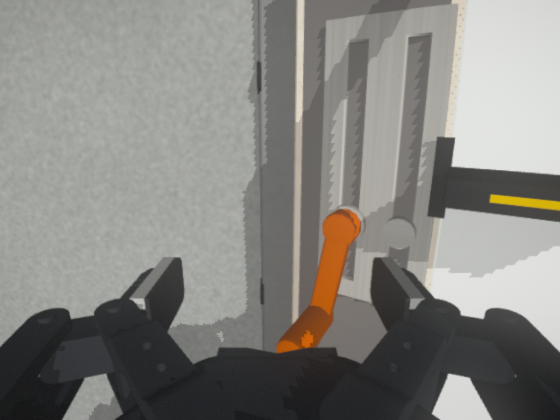

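carry_out:
  increments: [6,0,0,-4,0,6,-1.7,0.7,0,0,6,-1.7,0.7,0,0,6,-1.8,0.8,0,0,6,0,0,0,0]

```text
clock: 11.95
eef_pos: [0.5114, -0.1228, 0.1587]
tool_rot: [0.629, 0.778, -0.001, -0.001]
ft_force: [0.2, -0.2, 0.0]
grip_width: 0.0599
grasp_force: 0.0
```

```bash
python3 - <<'E'
from h import *
to([-.075,-.060,.100])
E
```

```text
t 11.95 eef [ 0.5114 -0.1228  0.1587] box [-0.0752 -0.0615  0.1587] phi-yaw 1.5685597625161416 z [-0.002  0.    -1.   ] F [ 0.2 -0.2  0. ] w 0.05992502751155605
shift cm to [-0.075, -0.06, 0.1] [0.15 0.03 5.87]
```

carry_out:
  increments: [6,0.1,0,1.5,0,6,0,0,1.5,0,6,0,0,1.5,0,6,0,0,1.4,0,6,0,0,0,0]

```text
clock: 12.58
eef_pos: [0.5101, -0.1201, 0.0997]
tool_rot: [0.628, 0.778, -0.001, -0.001]
ft_force: [-0.0, 0.7, -0.0]
grip_width: 0.0597
grasp_force: 0.0
```

```bash
python3 - <<'E'
from h import *
np.set_printoptions(precision=2,suppress=True)
o,m=st()
c=bot.camera("wrist"); cv2.imwrite("pics/w4.png",c["pixels"])
def T(t,lead=.020):
    d=np.array([-np.cos(t),np.sin(t)])
    k=np.array([-.0655-.052*np.sin(t),-.060*np.cos(t)])+d*lead
    return np.r_[k,.100-.030*np.sin(t)]
p=B(o["eef_pos"]); psi=0
for i,t in enumerate(np.radians(np.r_[0,np.arange(5,91,5),93])):
    q=T(t); 
    if i>18: q=T(np.pi/2,.023)
    x=np.array([-np.sin(psi)*-1*0+np.sin(psi)*1,np.cos(psi)])  # tool x in box xy after clockwise psi
    y=np.array([np.cos(psi),-np.sin(psi)])
    d=q-p; print(i,np.degrees(t).round(),np.r_[d[:2]@x,d[:2]@y,-d[2]]*100,q*1000); p=q; psi=min(t,np.pi/2)
E
```

```text
t 12.575 eef [ 0.51 -0.12  0.1 ] box [-0.08 -0.06  0.1 ] phi-yaw 1.5710893496364022 z [-0.  0. -1.] F [-0.   0.7 -0. ] w 0.05968737052283094
0 0.0 [-0.14 -0.97 -0.03] [-85.5 -60.  100. ]
1 5.0 [ 0.2  -0.45  0.26] [-89.96 -58.03  97.39]
2 10.0 [ 0.2  -0.45  0.26] [-94.23 -55.62  94.79]
3 15.0 [ 0.21 -0.45  0.26] [-98.28 -52.78  92.24]
4 20.0 [ 0.21 -0.45  0.25] [-102.08  -49.54   89.74]
5 25.0 [ 0.22 -0.45  0.24] [-105.6   -45.93   87.32]
6 30.0 [ 0.22 -0.46  0.23] [-108.82  -41.96   85.  ]
7 35.0 [ 0.23 -0.46  0.22] [-111.71  -37.68   82.79]
8 40.0 [ 0.23 -0.47  0.21] [-114.25  -33.11   80.72]
9 45.0 [ 0.23 -0.48  0.19] [-116.41  -28.28   78.79]
10 50.0 [ 0.23 -0.48  0.18] [-118.19  -23.25   77.02]
11 55.0 [ 0.23 -0.49  0.16] [-119.57  -18.03   75.43]
12 60.0 [ 0.23 -0.49  0.14] [-120.53  -12.68   74.02]
13 65.0 [ 0.23 -0.5   0.12] [-121.08   -7.23   72.81]
14 70.0 [ 0.22 -0.5   0.1 ] [-121.2    -1.73   71.81]
15 75.0 [ 0.22 -0.51  0.08] [-120.9     3.79   71.02]
16 80.0 [ 0.21 -0.51  0.06] [-120.18    9.28   70.46]
17 85.0 [ 0.21 -0.51  0.03] [-119.05   14.69   70.11]
18 90.0 [ 0.2  -0.52  0.01] [-117.5   20.    70. ]
19 93.0 [ 0.  -0.3 -0. ] [-117.5   23.    70. ]
```

View pics/w4.png

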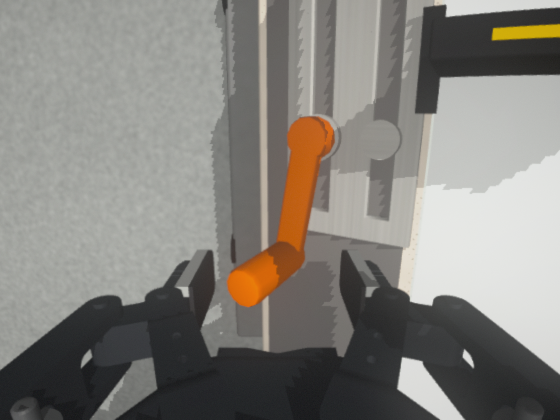

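carry_out:
  increments: [6,-0.1,-1.0,0,0,6,0.2,-0.45,0.26,0.0873,6,0.2,-0.45,0.26,0.0873,6,0.2,-0.45,0.26,0.0873,6,0.2,-0.45,0.25,0.0873]

```text
clock: 13.25
eef_pos: [0.4845, -0.1175, 0.0925]
tool_rot: [0.755, 0.656, 0.002, 0.002]
ft_force: [1.9, 0.4, 0.8]
grip_width: 0.0599
grasp_force: 1.1
```

```bash
cat > chk.py <<'E'
from h import *
o,m=st(); c=bot.camera("wrist"); print(np.degrees(np.pi/2+YAW-np.arctan2(m[1,0],m[0,0])))
for n in "lever_knob","lever_pivot": print(n,[(B(w(c,d["xyz"])).round(4),round(d["p"],2)) for d in bot.place_of(c,n)[:1]])
E
python3 chk.py
```

```text
t 13.25 eef [ 0.4845 -0.1175  0.0925] box [-0.1003 -0.0507  0.0925] phi-yaw 1.218587199400776 z [ 0.004 -0.    -1.   ] F [1.9 0.4 0.8] w 0.05992449760457295
20.180096505668654
lever_knob [(array([-0.0791, -0.059 ,  0.1031]), 0.86)]
lever_pivot [(array([-0.0735, -0.0008,  0.1107]), 0.57)]
```

carry_out:
  increments: [6,0.2,-0.45,0.24,0.0873,6,0.2,-0.45,0.23,0.0873,6,0.25,-0.45,0.22,0.0873,6,0.25,-0.45,0.21,0.0873,6,0.25,-0.45,0.2,0.0873]

```text
clock: 14.02
eef_pos: [0.4666, -0.1007, 0.0808]
tool_rot: [0.879, 0.478, 0.001, 0.002]
ft_force: [1.4, -2.6, 0.3]
grip_width: 0.0599
grasp_force: 1.4
```

```bash
python3 chk.py; python3 look.py wrist w5 | tail -1;  python3 look.py top|tail -2; python3 look.py side|tail -2
```

```text
t 14.025 eef [ 0.4666 -0.1007  0.0808] box [-0.1142 -0.0304  0.0808] phi-yaw 0.7828849373916998 z [ 0.003 -0.002 -1.   ] F [ 1.4 -2.6  0.3] w 0.059883044482298996
45.14399724309191
lever_knob [(array([-0.101 , -0.0435,  0.096 ]), 0.68)]
lever_pivot [(array([-0.0759, -0.0003,  0.1127]), 0.62)]
orange 7657 px 318.0 218.0 med [-0.0837 -0.026   0.0964] 5/95 [-0.1151 -0.0475  0.0837] [-0.0573  0.0067  0.1117]
yellow 54 px 304.0 201.0 med [0.0482 0.033  0.1611] 5/95 [-0.0104  0.0297  0.1537] [0.0638 0.0374 0.173 ]
orange 108 px 329.0 247.0 med [-0.0663 -0.0041  0.0955] 5/95 [-0.0773 -0.0183  0.0887] [-0.0539  0.008   0.1018]
yellow 55 px 265.0 211.0 med [0.0518 0.0287 0.161 ] 5/95 [0.0185 0.0257 0.1546] [0.0643 0.0313 0.1736]
orange 93 px 209.0 234.0 med [-0.0653 -0.0134  0.0945] 5/95 [-0.0839 -0.0346  0.0851] [-0.0516 -0.0005  0.1019]
```

View pics/w5.png

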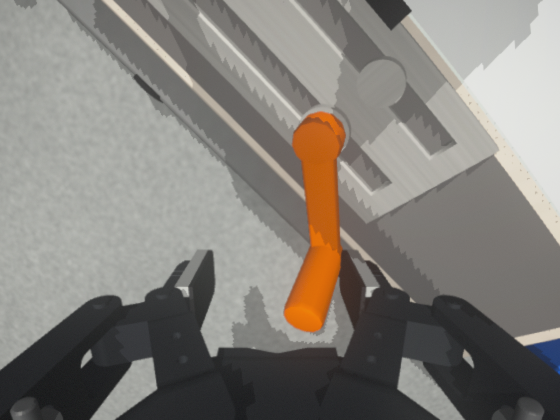

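carry_out:
  increments: [6,0.23,-0.48,0.18,0.0873,6,0.23,-0.49,0.16,0.0873,6,0.23,-0.49,0.14,0.0873,6,0.23,-0.5,0.12,0.0873,6,0.22,-0.5,0.1,0.0873]

```text
clock: 16.0
eef_pos: [0.4551, -0.0743, 0.0725]
tool_rot: [0.961, 0.276, -0.0, -0.0]
ft_force: [2.0, -2.4, -1.7]
grip_width: 0.0601
grasp_force: 1.4
```

carry_out:
  increments: [6,0.22,-0.51,0.08,0.0873,6,0.21,-0.51,0.06,0.0873,6,0.21,-0.51,0,0.0873,6,0.2,-0.52,0,0.0873,6,0,-0.2,0,0]

```text
clock: 16.62
eef_pos: [0.4526, -0.0503, 0.0707]
tool_rot: [0.994, 0.107, -0.002, -0.0]
ft_force: [-0.7, -3.6, -2.0]
grip_width: 0.0599
grasp_force: 1.4
```

```bash
python3 chk.py; python3 look.py top|tail -2; python3 look.py side|tail -2
```

```text
t 16.625 eef [ 0.4526 -0.0503  0.0707] box [-0.1173  0.0218  0.0707] phi-yaw 0.0008306528152880466 z [-0.003  0.    -1.   ] F [-0.7 -3.6 -2. ] w 0.05993544183014951
89.95240709944333
lever_knob [(array([-0.1202, -0.0006,  0.0821]), 0.71)]
lever_pivot [(array([-0.0746, -0.0012,  0.113 ]), 0.75)]
blue 59 px 329.0 171.0 med [ 0.0871 -0.0336  0.1651] 5/95 [ 0.0754 -0.0375  0.1569] [ 0.1023 -0.0295  0.1711]
yellow 54 px 304.0 201.0 med [0.0484 0.0331 0.1615] 5/95 [-0.0103  0.0294  0.1548] [0.064  0.0371 0.173 ]
yellow 51 px 264.0 211.0 med [0.0521 0.0288 0.1611] 5/95 [0.0118 0.0254 0.1551] [0.065  0.0313 0.1742]
orange 76 px 210.0 231.0 med [-0.0642 -0.0047  0.0942] 5/95 [-0.0942 -0.0083  0.0791] [-0.0524  0.0017  0.1018]
```

Knob is almost home; push a few mm more until the stop's force shows.

carry_out:
  increments: [6,0,-0.15,0,0,6,0,-0.15,0,0,6,0,-0.1,0,0,6,0,-0.1,0,0,6,0,0,0,0]

```text
clock: 18.2
eef_pos: [0.4538, -0.0491, 0.0715]
tool_rot: [0.994, 0.105, 0.0, 0.004]
ft_force: [2.3, -12.4, -4.2]
grip_width: 0.06
grasp_force: 5.9
```

carry_out:
  increments: [6,0,0.8,0,0,6,0,0.8,0,0,6,0,0.6,0,0,6,0,0,0,0,6,0,0,-0.5,0]

```text
clock: 18.82
eef_pos: [0.4572, -0.067, 0.0764]
tool_rot: [0.994, 0.106, -0.001, -0.0]
ft_force: [0.1, 0.0, 0.6]
grip_width: 0.06
grasp_force: 0.0
```

carry_out:
  increments: [6,0,0,-3,0,6,0,0,-4,0,6,-2,0,-5,0,6,-4,0,-5,0,6,-4,0,-3,0]

```text
clock: 19.45
eef_pos: [0.3606, -0.0881, 0.2782]
tool_rot: [0.994, 0.107, 0.002, 0.001]
ft_force: [0.7, 0.7, 0.5]
grip_width: 0.0598
grasp_force: 0.0
```

```bash
python3 chk.py; python3 look.py wrist w6; python3 look.py top; python3 look.py side|tail -5
```

```text
t 19.45 eef [ 0.3606 -0.0881  0.2782] box [-0.2152  0.0043  0.2782] phi-yaw 0.0005170550262100782 z [ 0.004 -0.001 -1.   ] F [0.7 0.7 0.5] w 0.05980240782757595
89.97037492922215
lever_knob [(array([-0.1204,  0.0036,  0.0848]), 0.81)]
lever_pivot [(array([-0.0746, -0.0007,  0.1116]), 0.79)]
t 19.6 eef [ 0.3608 -0.0883  0.2777] box [-0.215   0.0041  0.2777] phi-yaw -0.001567431929086649 z [ 0.005 -0.001 -1.   ] F [ 0.1 -0.4  0.1] w 0.060153716626330796
mark_red []
mark_blue []
stop_tip [(array([-0.0598, -0.3103,  0.002 ]), 0.43)]
stop_grip []
lever_knob [(array([-0.1213,  0.0018,  0.0812]), 0.77)]
lever_pivot []
lightbox []
orange 1183 px 279.0 62.0 med [-0.0866  0.001   0.0946] 5/95 [-0.1366 -0.0055  0.0752] [-0.0587  0.0077  0.1022]
t 20.0 eef [ 0.3609 -0.0878  0.2745] box [-0.2148  0.0045  0.2745] phi-yaw 5.696869777721547e-06 z [-0.002  0.001 -1.   ] F [ 0.7  0.7 -0.5] w 0.05975028139633966
mark_red [(array([0.0883, 0.0356, 0.1605]), 0.46)]
mark_blue [(array([ 0.091 , -0.0339,  0.1621]), 0.51)]
stop_tip [(array([0.0686, 0.0322, 0.1529]), 0.72)]
stop_grip [(array([0.0107, 0.0304, 0
[... 389 characters left out ...]
06]
yellow 55 px 304.0 201.0 med [0.0482 0.033  0.1604] 5/95 [-0.01    0.0294  0.1533] [0.0638 0.0372 0.1737]
orange 256 px 329.0 261.0 med [-0.0952  0.0023  0.0921] 5/95 [-0.1342 -0.0043  0.0735] [-0.0562  0.0087  0.1034]
lightbox [(array([-0.0005, -0.0012, -0.004 ]), 0.8)]
red 35 px 284.0 216.0 med [0.0957 0.0294 0.1642] 5/95 [0.0797 0.0268 0.1556] [0.1046 0.0324 0.171 ]
blue 45 px 271.0 236.0 med [ 0.0935 -0.0378  0.1653] 5/95 [ 0.0786 -0.0403  0.1569] [ 0.1038 -0.0343  0.1701]
yellow 54 px 264.0 211.0 med [0.052  0.0282 0.162 ] 5/95 [0.0115 0.0257 0.1547] [0.0652 0.0315 0.1736]
orange 76 px 210.0 230.0 med [-0.0637 -0.0043  0.0942] 5/95 [-0.0925 -0.0084  0.0815] [-0.0519  0.0012  0.102 ]
```

View pics/w6.png

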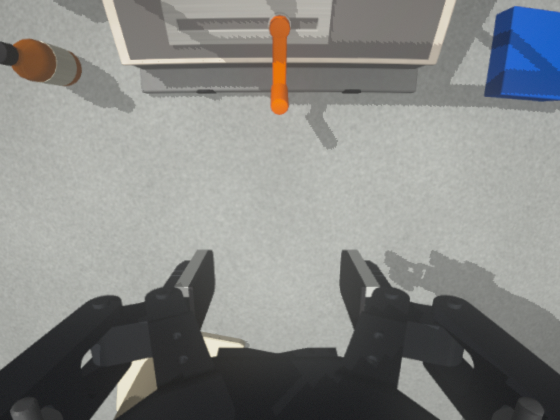

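The lever points straight down-slope, with its hub at (279,25) and its knob at (280,105). The pointer (y 33.0 mm) lines up with the red clip (33.7 mm), and the gripper is clear.

```bash
python3 -c "
from h import *
print(bot.job_done())"
```

```text
the job is handed in; nothing more can be done
None
```

I handed the job in with the pointer about 1 mm from the middle of the red clip, the lever against its stop pointing straight down the slope, and the gripper clear; the hand-in call gave no verdict.

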